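# Square up a kit tray of mounting bases and snug the divider

### The arm

A 6-joint arm with a two-finger parallel gripper is mounted at the origin on a cart in front of the work surface, level with it; the furniture and walls round the work are solid. World frame = base frame: x ahead of the robot, y to its left, z up, the work surface at z = 0. Lengths are in mm, angles in rad, forces in N, time in s.
With the tool pointing down it reaches from about 275 to 750 mm from the base axis. Payload 10.2 kg.
Tool frame: the origin (TCP) lies midway between the tips of the shut fingers; the grasp point (between the pads) lies 19 mm behind it; z points along the fingers, y is the line along which they close (so a half turn about z gives the same grasp; the last joint's range is limited). The gripper opens to 85 mm and grips with 20 to 120 N. Pads are 22 mm wide; open, the fingers measure 114 mm over their backs; the gripper's body (76 mm by 85 mm) begins 54 mm behind the grasp point. The pads swing forward as they close: fully open they stand 13 mm farther back than shut.
Start: joints at [-1.466, 0.313, 1.498, -0, 1.331, -0.223], TCP at [169.017, -497.056, 231.294] pointing down, gripper open.
Joint ranges: [-2.94, 2.94], [-0.97, 2.17], [0.19, 2.56], [-1.23, 4.37], [0.02, 3.11], [-2.88, 2.88]. Speed limits (rad/s): [2.39, 2.39, 3.01, 3.14, 3.14, 3.14].

### API

Orientations are given as a unit quaternion [w, x, y, z].
In Python, from bench import manip gives the robot as it stands.
- The arm moves only by the tool play_rows, never from a script. Its argument "rows" is a list of rows, each a list of 3 entries, a list of its own where there are three numbers: the shift along the tool's x, y, z in mm, then the turn about the tool's z in degrees, then the finger opening in mm, from 0 to 85.4. In form: [[[x, y, z], twist, gripper], ...]. A call has 1 to 8 rows; each row is the pose to reach, as a shift and turn from the pose commanded when the call began, along the tool's axes at that moment; what a row does not reach only later rows make up. A row lasts 1/8 s, in which the tool goes at most 62.5 mm and 10.7 degrees, less where a joint would pass 70% of its speed; a pose out of reach is approached as far as the arm can. A call with a gripper value outside its range is refused whole. The fingers move at their own pace and stop on an object; "squeeze" is the grip in N (left out, the last holds). Time passes only in rows, so rows that repeat a pose let the fingers close. It gives the time, the measured TCP pose, the force, the opening and the grip force at its end, in the units of the state.
- manip.observe(): the state, without advancing time (a new reading comes with each control period).
- manip.grab_frame(name): name is "scene" or "top" or "wrist"; returns a dict with "color" (420x560x3 uint8, red, green, blue), "fx", "fy", "cx", "cy" (pixels), "T" (4x4, takes a point from camera to world coordinates). Camera axes: x right, y up, looking along -z (the intrinsics and any distortion apply to the point x, -y, -z); pixel columns grow to the right and rows downward; lengths in mm; the calibration is good to about 2 mm. The wrist camera is an equidistant fisheye: a pixel r from the principal point sees the ray r / f radians off the axis. A picture is of the moment at which its call begins. There is no depth.
- manip.hand_in(): hands the job in; it is judged then, once.
Trained networks look in the newest picture that a camera, given by its name, has taken for a name from the list of things; names that differ only in an ending like _2 or _b are one class to them, and where a whole thing is asked for, a point or a joint stands for the part that bears it (a point fixed in the world has none). Each returns a list of dicts, best first, with "p" (0 to 1); they miss things now and then, are a little off and sometimes report something else, mostly with a low value. They report only what shows in the picture. A call takes as long as a camera call.
- manip.trace(camera, label): "pixels" (420x560 bool, what is visible of it) and "at" ([row, column] in pixels, amid what is visible of it).
- manip.place_of(camera, label): "at" ([row, column] in pixels: a listed point, or the origin of a listed thing).
The state is a dict: "time": time; "joints": joint angles; "joint_vel": joint speeds; "tau": joint torques, N m; "eef_pos": TCP position; "orientation": TCP orientation; "ft_force": force on the tool from outside, world axes, zero at the start; "ft_torque": the same for the moment, N m; "grip_width": opening from 0.0 (shut) to 1.0 (fully open); "finger_force": force on a finger pad.
Only numpy, scipy, OpenCV 4.12 (cv2) and the standard library are available. Lean on these libraries where they do the work, as an engineer would, in place of code of your own. Each camera call takes 0.05 s, during which the arm holds its last target. There are 200 camera calls.

### The job

Get the tray of mounting bases ready for the transport case: square up the three black bases into one straight row, side by side, each with its short end flush against the tray's back wall, and slide the divider along its rail so that the row is packed snug between it and the tray's left end wall with no gaps left. Leave everything else on the table where it is.

Things in the scene. Friction and masses are not known exactly. Their poses are not given: they have to be found in the camera images.
- tray: Open aluminium kit tray, 225 x 306 mm, fixed; x points to its back, y left, z up; origin on its underside. In its frame, mm: bay floor z 4; back wall's inner face x +58, top z 31; left end wall's inner face y +140, right y -160 (tops z 31, near the front 15); front edge: guide rail, inner face x -118, 16 wide, 14 high. Trough behind the back wall: two posts and a hex key, which stay there.
- row_corner (a point): Inner corner of the bay, on its floor, where the back wall meets the left end wall (tray frame x +58, y +140, z 4 mm): the row is packed towards it.
- base_1: Black mounting base lying in the bay: foot plate 75 mm (its x) by 50 mm (its y), 10 mm thick; on it a round post holder 25 mm across, top 47 mm above the underside, its axis 15 mm from the centre towards -x (the robot's side); a small thumbscrew points from it to -y at 36 mm. Origin: centre of the plate's underside. 0.1 to 0.2 kg. The three bases are alike; their order does not matter.
- base_2: Second mounting base, same as base_1.
- base_3: Third mounting base, same as base_1.
- divider (a joint): Sliding divider: upright aluminium plate, 8 mm thick, spanning the bay from front to back (top z 36 mm), on a black carriage on the front rail. Value in m: 0 = far right, grows as it slides left (tray +y). The plate's left face is at tray y = -128 mm + value. It takes about 2 N to move and stays where it is left; the rail allows 220 mm.
- divider_knob (a point): Grip point on the axis of the divider's black knurled knob: knob 22 mm across, upright above the front rail, from 33 to 60 mm above the table; the point is 50 mm above the table and 4 mm right (tray -y) of the plate's left face. The carriage below it is 36 mm long along the rail, top at 26 mm. Moves with the divider.
- loupe: Black eye loupe, 34 mm across, 30 mm tall, standing on the table right of the tray. Origin: centre of its underside. Not part of the job.
- ball_driver: Screwdriver-like ball driver, 171 mm long along its y, 21 mm thick, lying on the table right of the tray. Origin: below its middle. Not part of the job.

How it is judged (in metres and radians):
At the end, for the whole second after the job is handed in: All three bases lie flat and at rest in the bay, a short end within 4 mm of the back wall and square to it within 0.06 rad, between left end wall and divider; the divider leaves under 5 mm of play in all (value 0.113 to 0.123 m; 0.118 is the row's exact width) (x of base_1 in the frame of tray between 0.0165 and 0.0245 m and y of base_1 in the frame of tray between -0.02 and 0.12 m and z of base_1 in the frame of tray between 0.001 and 0.008 m and angle between the x axis of each of base_1, base_2, base_3 and the x axis of tray, either way round below 0.06 rad and linear speed of each of base_1, base_2, base_3 below 0.01 m/s and x of base_2 in the frame of tray between 0.0165 and 0.0245 m and y of base_2 in the frame of tray between -0.02 and 0.12 m and z of base_2 in the frame of tray between 0.001 and 0.008 m and x of base_3 in the frame of tray between 0.0165 and 0.0245 m and y of base_3 in the frame of tray between -0.02 and 0.12 m and z of base_3 in the frame of tray between 0.001 and 0.008 m and value of joint divider between 0.113 and 0.123 m); the robot touches nothing.
It fails at once if a base is tipped over (angle between any of base_1, base_2, base_3's own z axis and vertical above 0.6 rad).
It fails at once if the loupe or the ball driver is moved by more than 30 mm (distance of any of loupe, ball_driver from where it was at the start of the episode above 0.03 m).
It also fails if it takes over 54 s, if anything falls off the work surface, if the arm or the gripper's body presses on something with over 40 N, if the wrist force passes 120 N, or if a joint passes its speed limit or range.

## Working session

There is one attempt and no reset: what is moved stays moved. The work goes in short steps, Python scripts to look and compute and a tool call to move; the robot and the scene stay as the last step left them, time stands still between calls to the robot, and variables do not carry over. Pictures are saved under pics/ and viewed, at most 10 in all, crops included, and the job is handed in when it is done.

Besides the shell and the picture viewer there is one more tool, called after "Emit:" as name(argument=value, ...) on one line, values as JSON. play_rows: Moves the arm, as the interface text tells. Its arguments: {"type":"object","properties":{"rows":{"type":"array","items":{"type":"array"}},"squeeze":{"type":"number"}},"required":["rows"]}

```bash
mkdir -p pics
cat > h.py <<'E'
import numpy as np, cv2
from bench import manip
def ray(f,rc,fish=False):
    x=(rc[1]-f["cx"])/f["fx"]; y=(rc[0]-f["cy"])/f["fy"]
    if fish:
        r=np.hypot(x,y); s=np.sin(r)/r if r>1e-9 else 1; d=np.array([x*s,-y*s,-np.cos(r)])
    else: d=np.array([x,-y,-1.])
    T=np.array(f["T"]); return T[:3,3],T[:3,:3]@d
def at_z(f,rc,z,fish=False):
    o,d=ray(f,rc,fish); return o+d*(z-o[2])/d[2]
def proj(f,p):
    T=np.array(f["T"]); q=T[:3,:3].T@(np.array(p)-T[:3,3]); return [f["cy"]+f["fy"]*q[1]/q[2]*1, f["cx"]-f["fx"]*q[0]/q[2]]
def save(f,n): cv2.imwrite("pics/"+n,f["color"][:,:,::-1])
E
python3 - <<'E'
from h import *
for c in ("top","scene"):
    f=manip.grab_frame(c); save(f,c+"1.png")
    print(c,f["fx"],f["cx"],f["cy"],np.round(f["T"],2).tolist())
    for l,z in (("tray",0),("row_corner",4),("base_1",4),("divider_knob",50),("loupe",0),("ball_driver",0)):
        for d in manip.place_of(c,l): print(l,round(d["p"],2),np.round(d["at"],1),np.round(at_z(f,d["at"],z),1))
s=manip.observe();print(s)
E
```

```text
top 415.66462263428065 284.436205003479 216.0761599913413 [[-0.02, 0.99, -0.17, 437.33], [-1.0, -0.01, 0.02, -171.77], [0.02, 0.17, 0.99, 901.3], [0.0, 0.0, 0.0, 1.0]]
tray 0.68 [216.  273.4] [ 588.8 -163.9    0. ]
row_corner 0.58 [188.4 211.3] [651.9 -27.7   4. ]
base_1 0.97 [228.1 263.9] [ 561.7 -142.9    4. ]
base_1 0.88 [219.1 229.6] [582.7 -68.3   4. ]
base_1 0.66 [223.2 303.6] [ 571.2 -229.6    4. ]
divider_knob 0.94 [275.  335.6] [ 456.9 -289.1   50. ]
loupe 0.8 [189.7 367. ] [ 645.1 -373.3    0. ]
ball_driver 0.79 [267.1 375.7] [ 473.4 -383.4    0. ]
ball_driver 0.51 [187.9 210.7] [654.  -25.7   0. ]
scene 467.4874344401533 277.5632405352105 202.79072378674115 [[0.71, 0.33, -0.62, -44.56], [-0.7, 0.36, -0.62, -819.96], [0.02, 0.87, 0.48, 544.64], [0.0, 0.0, 0.0, 1.0]]
row_corner 0.94 [192.5 254.2] [639.8 -51.2   4. ]
row_corner 0.42 [221.4 256. ] [ 550.5 -156.8    4. ]
base_1 0.91 [233.5 286.6] [ 565.2 -238.1    4. ]
base_1 0.65 [205.3 240.3] [572.3 -77.5   4. ]
base_1 0.5 [220.7 258.3] [ 556.3 -158.1    4. ]
divider_knob 0.63 [247.6 261. ] [ 443.8 -289.3   50. ]
loupe 0.54 [248.9 359.3] [ 638.1 -376.3    0. ]
ball_driver 0.89 [285.2 306.6] [ 472.5 -381.4    0. ]
{'time': 0.7, 'joints': array([-1.46642634e+00,  3.12886877e-01,  1.49770349e+00, -5.71901684e-06,
        1.33096122e+00, -2.23388763e-01]), 'joint_vel': array([ 0.00024983, -0.00110433,  0.00044577, -0.00021936,  0.00026928,
        0.00212161]), 'tau': array([ 3.35153918e-04, -4.12107754e+01, -2.59862262e+01, -1.65724277e-04,
        6.08702321e-04, -2.34910084e-05]), 'eef_pos': array([ 169.00312616, -497.06851452,  231.29957894]), 'orientation': array([ 2.03311482e-05,  9.86601691e-01,  1.63147491e-01, -3.99392525e-06]), 'ft_force': array([-0.51387648,  0.0771917 , -0.46460618]), 'ft_torque': array([-0.05237447, -0.0464761 ,  0.06760751]), 'finger_force': 0.0, 'grip_width': 0.9967819344830884}
```

Run:
```python
import cv2
a=cv2.imread("pics/top1.png")[150:310,170:430]; cv2.imwrite("pics/top1c.png",cv2.resize(a,None,fx=3,fy=3,interpolation=cv2.INTER_CUBIC))
a=cv2.imread("pics/scene1.png")[140:330,150:410]; cv2.imwrite("pics/scene1c.png",cv2.resize(a,None,fx=3,fy=3,interpolation=cv2.INTER_CUBIC))
```

```text
(no output)
```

View pics/top1c.png

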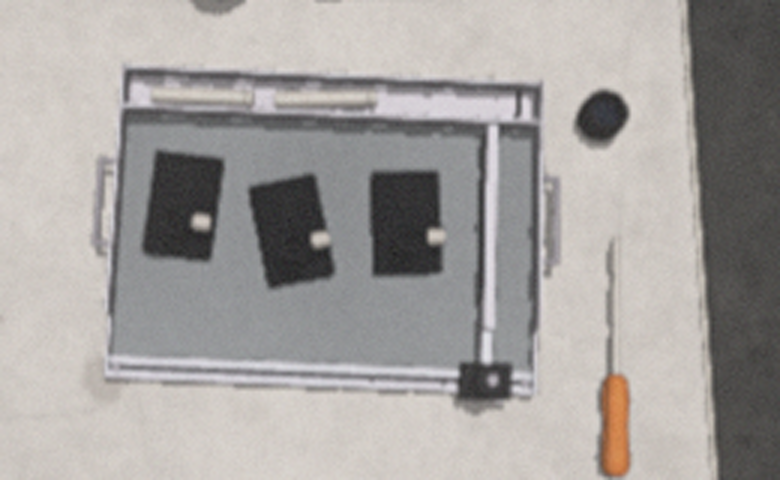

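View pics/scene1c.png

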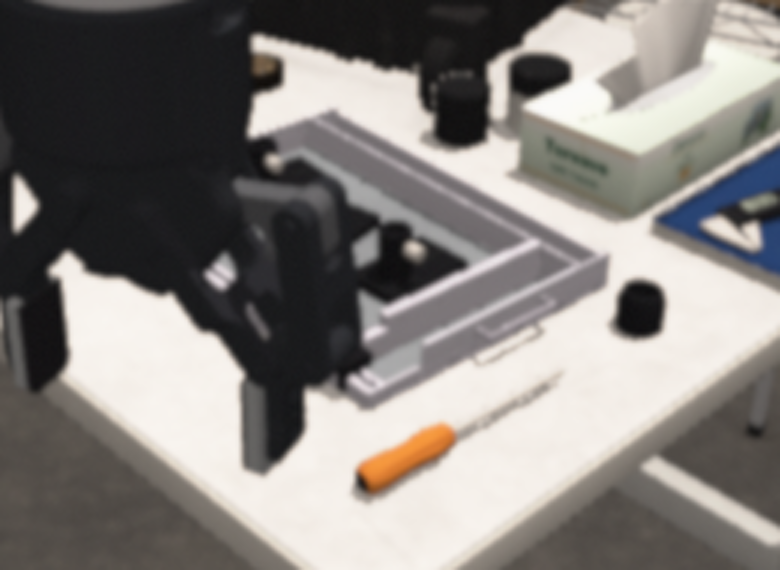

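```bash
cat >> h.py <<'E'
def rot(a): return np.array([[np.cos(a),-np.sin(a)],[np.sin(a),np.cos(a)]])
def tw(p,P): # tray->world (x,y,yaw)
    return np.r_[np.array(p[:2])+rot(p[2])@np.array(P[:2],float),P[2]]
E
python3 - <<'E'
from h import *
from scipy.optimize import least_squares
f=manip.grab_frame("top"); a=f["color"][:,:,::-1].copy()
c=lambda x,y:[150+y/3,170+x/3]
pts=[(c(124,67),(91,143,31)),(c(542,84),(91,-163,31)),(c(106,380),(-134,143,14)),(c(535,396),(-134,-163,14))]
r=least_squares(lambda p:np.ravel([at_z(f,q,P[2])[:2]-tw(p,P)[:2] for q,P in pts]),[570,-160,0])
p=r.x; print(p,r.fun.round(1))
big=cv2.resize(a[150:310,170:430],None,fx=3,fy=3,interpolation=cv2.INTER_CUBIC)
def pl(P,col,cl=True):
    q=np.array([[ (v[1]-170)*3,(v[0]-150)*3] for v in P]).round().astype(np.int32); cv2.polylines(big,[q],cl,col,1)
for z,xs,ys in ((4,(58,-118),(140,-160)),(31,(58,91),(140,-160))):
    pl([proj(f,tw(p,(x,y,z))) for x,y in ((xs[0],ys[0]),(xs[0],ys[1]),(xs[1],ys[1]),(xs[1],ys[0]))],(0,0,255))
for d in manip.trace("top","base_1"):
    m=d["pixels"].astype(np.uint8); cn=max(cv2.findContours(m,0,1)[0],key=cv2.contourArea)
    w=np.array([at_z(f,(v[0][1],v[0][0]),14)[:2] for v in cn])
    (cx,cy),(s1,s2),an=cv2.minAreaRect(w.astype(np.float32))
    if s1<s2: an+=90; s1,s2=s2,s1
    an=(an+90)%180-90
    t=rot(-p[2])@(np.array([cx,cy])-p[:2])
    print(round(d["p"],2),"world",round(cx),round(cy),"size",round(s1),round(s2),"yaw",round(an,1),"tray",t.round(),"rel yaw",round(an-np.degrees(p[2]),1))
    b=(cx,cy,np.radians(an)); pl([proj(f,tw(b,(x,y,14))) for x,y in ((37.5,25),(37.5,-25),(-37.5,-25),(-37.5,25))],(0,255,0))
k=at_z(f,[275,335.6],50)[:2]; print("knob tray",rot(-p[2])@(k-p[:2]))
cv2.imwrite("pics/ov.png",big)
E
```

```text
[ 5.83738408e+02 -1.67013648e+02 -5.49693255e-02] [-1.5 -2.5 -1.3  2.6  1.2 -2.1  1.6  2. ]
0.79 world 568 -233 size 74 50 yaw -1.2 tray [-12. -67.] rel yaw 1.9
0.79 world 563 -149 size 76 51 yaw 10.4 tray [-21.  16.] rel yaw 13.6
0.57 world 583 -72 size 76 50 yaw -8.1 tray [-6. 95.] rel yaw -4.9
knob tray [-119.96260194 -128.84626428]
```

View pics/ov.png

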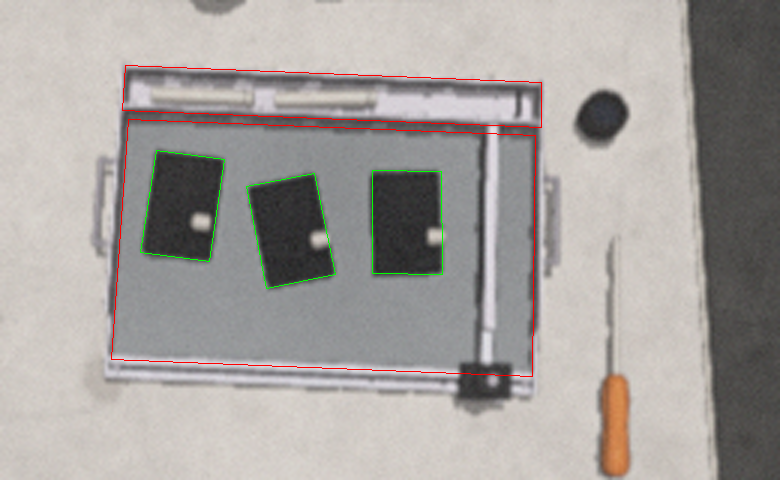

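```bash
cat >> h.py <<'E'
TP=(583.7,-167.0,-0.055)
def go(*targets):
    """targets: (world x,y,z, base-axis yaw deg) with tool y along that axis -> rows from current pose"""
    s=manip.observe(); w,x,y,z=s["orientation"]
    yaw=2*np.arctan2(y,x); X=np.array([np.cos(yaw),np.sin(yaw),0]);Y=np.array([np.sin(yaw),-np.cos(yaw),0]);Z=np.array([0,0,-1])
    print("t",s["time"],"pos",s["eef_pos"].round(1),"axis yaw",round(np.degrees(yaw)-90,1),"q",s["joints"].round(2))
    for t in targets:
        d=np.array(t[:3])-s["eef_pos"]; tw_=-((t[3]+90-np.degrees(yaw)+180)%360-180)
        print(np.round([d@X,d@Y,d@Z,tw_],1))
def holder(bx,by,yaw,z): a=np.radians(yaw); return (bx-15*np.cos(a),by-15*np.sin(a),z,yaw)
def tray_holder(tx,ty,z): p=tw(TP,(tx-15,ty,z)); return (*p,np.degrees(TP[2]))
E
python3 - <<'E'
from h import *
go(holder(583,-72,-8.1,130),holder(583,-72,-8.1,19))
E
```

```text
t 0.8 pos [ 169.  -497.1  231.3] axis yaw -71.2 q [-1.47  0.31  1.5   0.    1.33 -0.22]
[ 515.4 -275.9  101.3  -63.1]
[ 515.4 -275.9  212.3  -63.1]
```

Emit:
play_rows(rows=[[[52, -28, 10], -6, 60], [[103, -55, 20], -13, 60], [[155, -83, 30], -19, 60], [[206, -110, 40], -26, 60], [[258, -138, 50], -32, 60], [[309, -166, 60], -38, 60], [[361, -193, 70], -44, 60], [[412, -221, 80], -51, 60]], squeeze=30)

```text
time: 1.8
eef_pos: [489.2, -153.7, 151.2]
orientation: [0.0, 0.819, 0.574, 0.0]
ft_force: [0.4, -1.4, 1.1]
grip_width: 0.704
finger_force: 0.0
```

Run:
```python
from h import *
go(holder(583,-72,-8.1,120),holder(583,-72,-8.1,70),holder(583,-72,-8.1,19))
```

```text
t 1.8 pos [ 489.2 -153.7  151.2] axis yaw -20.0 q [-0.53  0.36  1.65 -0.    1.13 -0.18]
[105.7  45.6  31.2 -11.9]
[105.7  45.6  81.2 -11.9]
[105.7  45.6 132.2 -11.9]
```

Emit:
play_rows(rows=[[[35, 15, 10], -4, 60], [[70, 30, 20], -8, 60], [[106, 46, 35], -12, 60], [[106, 46, 40], -12, 60], [[106, 46, 40], -12, 60]])

```text
time: 2.42
eef_pos: [567.3, -71.9, 111.0]
orientation: [-0.0, 0.756, 0.654, -0.0]
ft_force: [-0.1, -0.4, -0.2]
grip_width: 0.701
finger_force: 0.0
```

Run:
```python
from h import *
f=manip.grab_frame("wrist"); save(f,"w1.png")
for d in manip.place_of("wrist","base_1"): print(round(d["p"],2),d["at"],at_z(f,d["at"],4,True).round(1))
go(holder(583,-72,-8.1,19))
```

```text
0.75 [204.3, 295.0] [585.1 -71.    4. ]
0.59 [289.9, 280.1] [ 562.6 -146.9    4. ]
0.58 [360.3, 300.8] [ 572.  -234.8    4. ]
t 2.525 pos [567.5 -72.4 111.8] axis yaw -8.3 q [-0.33  0.53  1.5  -0.    1.11 -0.19]
[ 2.6  0.3 92.8 -0.2]
```

View pics/w1.png

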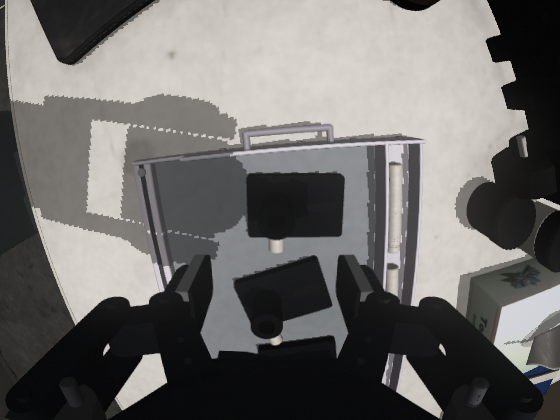

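Emit:
play_rows(rows=[[[3, -1, 45], 0, 60], [[3, -1, 80], 0, 60], [[3, -1, 92], 0, 60], [[3, -1, 92], 0, 10], [[3, -1, 92], 0, 10], [[3, -1, 92], 0, 10], [[3, -1, 92], 0, 10]], squeeze=30)

```text
time: 3.4
eef_pos: [568.0, -69.0, 21.0]
orientation: [0.001, 0.756, 0.655, 0.001]
ft_force: [-1.5, -1.3, 6.2]
grip_width: 0.278
finger_force: 29.8
```

Run:
```python
from h import *
go(tray_holder(15,113,19),tray_holder(22,113,19))
```

```text
t 3.4 pos [568. -69.  21.] axis yaw -8.2 q [-0.33  0.66  1.57 -0.    0.91 -0.18]
[17.8 19.5  2.  -5.1]
[18.4 26.5  2.  -5.1]
```

Emit:
play_rows(rows=[[[6, 6, -1], -2, 10], [[12, 12, -1], -5, 10], [[18, 18, -1], -5, 10], [[18, 22, -1], -5, 10], [[18, 25, -1], -5, 10], [[18, 25, -1], -5, 10]])

```text
time: 4.15
eef_pos: [595.1, -53.8, 21.1]
orientation: [0.0, 0.727, 0.687, 0.0]
ft_force: [-2.9, 0.9, 6.3]
grip_width: 0.278
finger_force: 30.5
```

Run:
```python
from h import *
go(tray_holder(20.5,113,19))
s=manip.observe(); print(s["ft_force"])
```

```text
t 4.15 pos [595.1 -53.8  21.1] axis yaw -3.2 q [-0.29  0.7   1.48  0.    0.96 -0.23]
[-0.7  0.4  2.1 -0.1]
[-2.94203522  0.91044733  6.28762789]
```

Emit:
play_rows(rows=[[[0, 1, 0], 0, 10], [[0, 2, 0], 0, 10], [[0, 3, 0], 0, 10], [[0, 3, 0], 0, 10]])

```text
time: 4.65
eef_pos: [597.7, -54.0, 21.0]
orientation: [-0.0, 0.727, 0.687, 0.0]
ft_force: [-4.6, 0.7, 7.1]
grip_width: 0.278
finger_force: 30.7
```

Emit:
play_rows(rows=[[[0, 1, 0], 0, 10], [[0, 2, 0], 0, 10], [[0, 3, 0], 0, 10], [[0, 4, 0], 0, 10], [[0, 4, 0], 0, 10]])

```text
time: 5.28
eef_pos: [598.8, -53.7, 21.0]
orientation: [-0.003, 0.727, 0.687, -0.002]
ft_force: [-21.9, 1.2, 18.4]
grip_width: 0.28
finger_force: 33.7
```

Emit:
play_rows(rows=[[[0, 3, 0], 0, 60], [[0, 3, 0], 0, 60], [[0, 3, -25], 0, 60], [[0, 3, -60], 0, 60]])

```text
time: 5.78
eef_pos: [604.2, -54.5, 80.2]
orientation: [-0.001, 0.727, 0.687, -0.0]
ft_force: [0.1, -0.4, -0.8]
grip_width: 0.701
finger_force: 0.0
```

```bash
sed -i 's/583.7,-167.0/587.0,-167.0/' h.py
python3 - <<'E'
from h import *
go(holder(563,-148,10.4,80),holder(563,-148,10.4,22))
f=manip.grab_frame("top")
for d in manip.place_of("top","base_1"): print(round(d["p"],2),at_z(f,d["at"],4).round(1))
E
```

```text
t 5.775 pos [604.2 -54.5  80.2] axis yaw -3.2 q [-0.28  0.64  1.41  0.    1.09 -0.23]
[-99.2 -50.4   0.2 -13.6]
[-99.2 -50.4  58.2 -13.6]
0.92 [ 571.6 -227.7    4. ]
0.9 [ 563.9 -153.6    4. ]
0.65 [607.7 -58.6   4. ]
```

Emit:
play_rows(rows=[[[-40, -20, 0], -6, 60], [[-80, -40, 0], -12, 60], [[-99, -50, 10], -14, 60], [[-99, -50, 40], -14, 60], [[-99, -50, 58], -14, 60], [[-99, -50, 58], -14, 10], [[-99, -50, 58], -14, 10], [[-99, -50, 58], -14, 10]])

```text
time: 6.88
eef_pos: [549.5, -150.9, 23.1]
orientation: [0.001, 0.637, 0.77, 0.0]
ft_force: [0.3, 0.9, 0.7]
grip_width: 0.275
finger_force: 29.7
```

Emit:
play_rows(rows=[[[0, 0, 0], 0, 10]])

```text
time: 7.0
eef_pos: [549.5, -150.9, 23.1]
orientation: [0.001, 0.638, 0.77, 0.0]
ft_force: [0.6, 0.8, 4.4]
grip_width: 0.276
finger_force: 30.0
```

Run:
```python
from h import *
go(tray_holder(0,60,22),tray_holder(16,60,22))
```

```text
t 7.0 pos [ 549.5 -150.9   23.1] axis yaw 10.8 q [-0.47  0.65  1.57  0.    0.92 -0.66]
[39.  33.7  1.1 13.9]
[35.1 49.2  1.1 13.9]
```

Emit:
play_rows(rows=[[[8, 8, 0], 7, 10], [[20, 18, 0], 14, 10], [[33, 30, 0], 14, 10], [[32, 40, 0], 14, 10], [[32, 46, 0], 14, 10], [[32, 49, 0], 14, 10], [[32, 51, 0], 14, 10], [[32, 51, 0], 14, 10]])

```text
time: 8.0
eef_pos: [593.5, -109.5, 23.1]
orientation: [0.0, 0.726, 0.688, 0.0]
ft_force: [-3.6, -0.1, 7.4]
grip_width: 0.278
finger_force: 30.6
```

Run:
```python
from h import *
go(tray_holder(20.5,57,22))
```

```text
t 8.0 pos [ 593.5 -109.5   23.1] axis yaw -3.0 q [-0.38  0.71  1.46 -0.    0.97 -0.32]
[-0.8  2.2  1.1  0.1]
```

Emit:
play_rows(rows=[[[0, 1, 0], 0, 10], [[0, 2, 0], 0, 10], [[0, 3, 0], 0, 10], [[0, 4, 0], 0, 10], [[0, 4, 0], 0, 10]])

```text
time: 8.62
eef_pos: [595.6, -109.3, 23.0]
orientation: [-0.002, 0.725, 0.688, -0.001]
ft_force: [-14.8, 0.3, 14.3]
grip_width: 0.272
finger_force: 32.3
```

Emit:
play_rows(rows=[[[0, 2, 0], 0, 60], [[0, 2, 0], 0, 60], [[0, 2, -25], 0, 60], [[0, 2, -58], 0, 60]])

```text
time: 9.12
eef_pos: [598.8, -109.8, 80.1]
orientation: [-0.001, 0.726, 0.687, -0.0]
ft_force: [-0.1, 0.4, 0.4]
grip_width: 0.702
finger_force: 0.0
```

Run:
```python
from h import *
go(holder(570,-234,-1.2,80),holder(570,-234,-1.2,22))
```

```text
t 9.125 pos [ 598.8 -109.8   80.1] axis yaw -3.1 q [-0.37  0.64  1.41  0.    1.1  -0.32]
[-1.261e+02 -3.690e+01  1.000e-01 -1.900e+00]
[-126.1  -36.9   58.1   -1.9]
```

Emit:
play_rows(rows=[[[-42, -14, 0], -1, 60], [[-84, -28, 0], -2, 60], [[-126, -37, 5], -2, 60], [[-126, -37, 40], -2, 60], [[-126, -37, 58], -2, 60], [[-126, -37, 58], -2, 10], [[-126, -37, 58], -2, 10], [[-126, -37, 58], -2, 10]])

```text
time: 10.12
eef_pos: [555.8, -233.9, 23.4]
orientation: [0.001, 0.714, 0.7, 0.0]
ft_force: [0.3, 1.7, 2.6]
grip_width: 0.275
finger_force: 29.9
```

Emit:
play_rows(rows=[[[0, 0, 0], 0, 10]])

```text
time: 10.25
eef_pos: [555.8, -233.9, 23.4]
orientation: [0.001, 0.714, 0.7, 0.0]
ft_force: [-0.3, 2.2, 6.3]
grip_width: 0.279
finger_force: 30.2
```

Run:
```python
from h import *
go(tray_holder(5,0,22),tray_holder(18,0,22))
```

```text
t 10.25 pos [ 555.8 -233.9   23.4] axis yaw -1.2 q [-0.59  0.71  1.46  0.    0.97 -0.57]
[67.9 19.8  1.4  2. ]
[67.4 32.8  1.4  2. ]
```

Emit:
play_rows(rows=[[[17, 5, 0], 1, 10], [[34, 10, 0], 2, 10], [[51, 16, 0], 2, 10], [[67, 22, 0], 2, 10], [[67, 28, 0], 2, 10], [[67, 33, 0], 2, 10], [[67, 36, 0], 2, 10], [[67, 36, 0], 2, 10]])

```text
time: 11.25
eef_pos: [591.8, -167.6, 23.4]
orientation: [-0.001, 0.726, 0.687, -0.001]
ft_force: [-9.8, 1.4, 11.7]
grip_width: 0.271
finger_force: 31.6
```

Emit:
play_rows(rows=[[[0, 1, 0], 0, 10], [[0, 2, 0], 0, 10], [[0, 3, 0], 0, 10], [[0, 3, 0], 0, 10]])

```text
time: 11.75
eef_pos: [592.1, -167.2, 23.3]
orientation: [-0.004, 0.726, 0.687, -0.003]
ft_force: [-24.8, 3.7, 21.8]
grip_width: 0.276
finger_force: 34.7
```

Emit:
play_rows(rows=[[[0, 1, 0], 0, 60], [[0, 1, 0], 0, 60], [[0, 1, -30], 0, 60], [[0, 1, -80], 0, 60], [[-30, -30, -90], 0, 60]])

```text
time: 12.38
eef_pos: [565.9, -195.9, 115.5]
orientation: [0.003, 0.726, 0.688, 0.001]
ft_force: [-0.5, -0.8, 0.8]
grip_width: 0.705
finger_force: 0.0
```

Run:
```python
from h import *
f=manip.grab_frame("wrist"); save(f,"w2.png")
g=manip.grab_frame("top"); save(g,"top2.png")
for d in manip.place_of("wrist","divider_knob"): print(round(d["p"],2),d["at"],at_z(f,d["at"],50,True).round(1))
for d in manip.place_of("top","divider_knob"): print(round(d["p"],2),d["at"],at_z(g,d["at"],50).round(1))
go((456,-290,110,-3.15),(456,-290,37,-3.15))
```

```text
0.67 [277.1, 331.6] [ 452.8 -280.8   50. ]
t 12.575 pos [ 563.9 -196.4  112.4] axis yaw -3.3 q [-0.53  0.58  1.42  0.    1.14 -0.47]
[-9.960e+01 -1.023e+02  2.400e+00 -1.000e-01]
[-9.960e+01 -1.023e+02  7.540e+01 -1.000e-01]
```

View pics/w2.png

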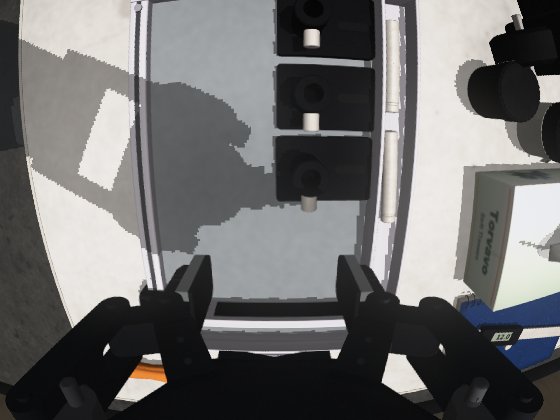

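Emit:
play_rows(rows=[[[-33, -35, 0], 0, 60], [[-66, -70, 0], 0, 60], [[-80, -104, 0], 0, 60], [[-80, -104, 0], 0, 60]])

```text
time: 13.08
eef_pos: [454.6, -270.4, 111.8]
orientation: [-0.001, 0.727, 0.686, -0.0]
ft_force: [0.5, 0.5, 0.2]
grip_width: 0.704
finger_force: 0.0
```

Run:
```python
from h import *
f=manip.grab_frame("wrist"); save(f,"w3.png")
g=manip.grab_frame("top")
for d in manip.place_of("wrist","divider_knob"): print(round(d["p"],2),d["at"],at_z(f,d["at"],50,True).round(1))
for d in manip.place_of("top","divider_knob"): print(round(d["p"],2),d["at"],at_z(g,d["at"],50).round(1))
go((454,-289,110,-3.15),(454,-289,37,-3.15))
```

```text
0.92 [245.7, 274.1] [ 454.7 -283.7   50. ]
t 13.275 pos [ 456.5 -269.6  112. ] axis yaw -3.1 q [-0.75  0.45  1.64  0.    1.06 -0.7 ]
[-19.5  -1.4   2.    0. ]
[-19.5  -1.4  75.    0. ]
```

View pics/w3.png

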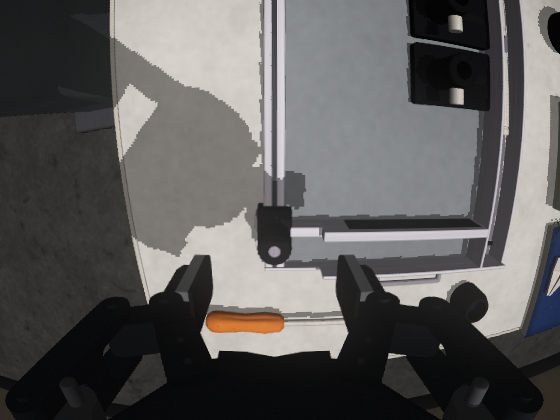

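Run:
```python
from h import *
f=manip.grab_frame("wrist")
print(at_z(f,(253,274),60,True).round(1), at_z(f,(233,330),36,True).round(1),at_z(f,(237,480),36,True).round(1))
go((455,-286,37,-3.15))
```

```text
[ 456.5 -284.    60. ] [ 497.4 -281.4   36. ] [ 629.3 -295.    36. ]
t 13.325 pos [ 456.4 -269.6  112.1] axis yaw -3.1 q [-0.75  0.45  1.64  0.    1.06 -0.7 ]
[-16.4  -0.5  75.1   0. ]
```

Emit:
play_rows(rows=[[[-15, 0, 20], 0, 60], [[-15, 0, 55], 0, 60], [[-15, 0, 73], 0, 60], [[-15, 0, 73], 0, 8], [[-15, 0, 73], 0, 8], [[-15, 0, 73], 0, 8], [[-15, 0, 73], 0, 8], [[-15, 0, 73], 0, 8]], squeeze=50)

```text
time: 14.32
eef_pos: [453.8, -285.1, 40.3]
orientation: [-0.001, 0.726, 0.687, -0.001]
ft_force: [-8.5, 1.7, 5.2]
grip_width: 0.232
finger_force: 48.9
```

Run:
```python
from h import *
s=manip.observe(); p=rot(-TP[2])@(s["eef_pos"][:2]-np.array(TP[:2])); print(p, s["ft_force"])
t=tw(TP,(p[0],-14,s["eef_pos"][2])); go((*t,-3.15))
```

```text
[-126.47911632 -125.20430792] [-8.49904485  1.71368347  5.18384365]
t 14.325 pos [ 453.8 -285.1   40.3] axis yaw -3.2 q [-0.78  0.57  1.67 -0.    0.91 -0.72]
[111.2  -0.    0.   -0. ]
```

Emit:
play_rows(rows=[[[8, -2, 0], 0, 8], [[20, -2, 0], 0, 8], [[33, -2, 0], 0, 8], [[46, -2, 0], 0, 8], [[58, -2, 0], 0, 8], [[70, -2, 0], 0, 8], [[78, -2, 0], 0, 8], [[82, -2, 0], 0, 8]])

```text
time: 15.32
eef_pos: [458.4, -202.8, 40.3]
orientation: [0.002, 0.726, 0.687, 0.0]
ft_force: [4.7, -2.1, 4.4]
grip_width: 0.234
finger_force: 49.9
```

Emit:
play_rows(rows=[[[4, 0, 0], 0, 8], [[8, 0, 0], 0, 8], [[12, 0, 0], 0, 8], [[15, 0, 0], 0, 8], [[18, 0, 0], 0, 8], [[20, 0, 0], 0, 8], [[20, 0, 0], 0, 8]])

```text
time: 16.2
eef_pos: [459.5, -183.1, 40.3]
orientation: [0.002, 0.727, 0.687, 0.0]
ft_force: [4.5, -1.5, 4.3]
grip_width: 0.233
finger_force: 50.0
```

Run:
```python
from h import *
s=manip.observe(); p=rot(-TP[2])@(s["eef_pos"][:2]-np.array(TP[:2])); print(p, s["ft_force"])
g=manip.grab_frame("wrist"); save(g,"w4.png")
```

```text
[-126.412738    -23.03675989] [ 4.53049841 -1.49196145  4.25873306]
```

View pics/w4.png

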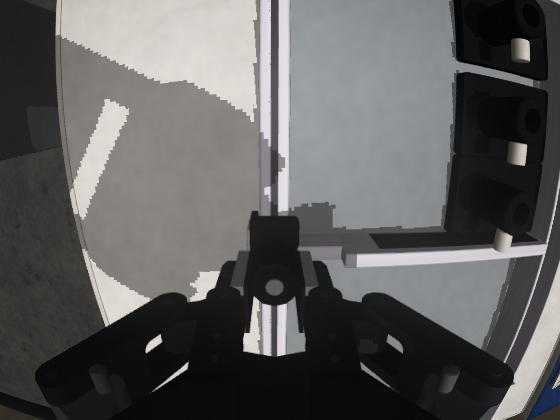

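Emit:
play_rows(rows=[[[1.5, 0.5, 0], 0, 8], [[3, 0.5, 0], 0, 8], [[4.5, 0.5, 0], 0, 8], [[6, 0.5, 0], 0, 8], [[7.5, 0.5, 0], 0, 8], [[7.5, 0.5, 0], 0, 8]])

```text
time: 17.0
eef_pos: [460.0, -175.8, 40.3]
orientation: [0.001, 0.726, 0.687, 0.0]
ft_force: [2.0, -3.1, 7.1]
grip_width: 0.23
finger_force: 50.1
```

Emit:
play_rows(rows=[[[1, 0, 0], 0, 8], [[2, 0, 0], 0, 8], [[2, 0, 0], 0, 8]])

```text
time: 17.38
eef_pos: [460.1, -174.1, 40.3]
orientation: [0.001, 0.726, 0.687, -0.0]
ft_force: [0.6, -5.6, 6.6]
grip_width: 0.235
finger_force: 50.1
```

Emit:
play_rows(rows=[[[1, 0, 0], 0, 8], [[2, 0, 0], 0, 8], [[2, 0, 0], 0, 8]])

```text
time: 17.75
eef_pos: [460.1, -173.9, 40.3]
orientation: [0.003, 0.726, 0.687, -0.001]
ft_force: [-1.8, -15.7, 3.5]
grip_width: 0.236
finger_force: 49.7
```

Emit:
play_rows(rows=[[[1, 0, 0], 0, 8], [[1.5, 0, 0], 0, 8], [[1.5, 0, 0], 0, 8]])

```text
time: 18.12
eef_pos: [460.2, -173.8, 40.4]
orientation: [0.004, 0.726, 0.687, -0.002]
ft_force: [-4.2, -25.7, 0.4]
grip_width: 0.233
finger_force: 49.5
```

Emit:
play_rows(rows=[[[-2, 0, 0], 0, 8], [[-2.5, 0, 0], 0, 8], [[-2.5, 0, 0], 0, 60], [[-2.5, 0, 0], 0, 60], [[-2.5, 0, 0], 0, 60], [[-2.5, 0, -30], 0, 60], [[-2.5, 0, -80], 0, 60], [[-2.5, 0, -110], 0, 60]])

```text
time: 19.12
eef_pos: [459.7, -172.6, 151.3]
orientation: [0.001, 0.727, 0.687, 0.0]
ft_force: [0.0, 0.9, -0.7]
grip_width: 0.705
finger_force: 0.0
```

Emit:
play_rows(rows=[[[-50, -35, -20], 0, 60], [[-100, -70, -40], 0, 60], [[-150, -105, -60], 0, 60], [[-200, -130, -60], 0, 60], [[-200, -130, -60], 0, 60]])

```text
time: 19.75
eef_pos: [316.5, -367.5, 209.1]
orientation: [-0.0, 0.728, 0.685, -0.0]
ft_force: [0.8, -0.3, 0.1]
grip_width: 0.703
finger_force: 0.0
```

Run:
```python
from h import *
g=manip.grab_frame("top")
for d in manip.trace("top","base_1"):
    m=d["pixels"].astype(np.uint8); cn=max(cv2.findContours(m,0,1)[0],key=cv2.contourArea)
    w=np.array([at_z(g,(v[0][1],v[0][0]),14)[:2] for v in cn]); r=cv2.minAreaRect(w.astype(np.float32))
    print(round(d["p"],2),(rot(-TP[2])@(np.array(r[0])-TP[:2])).round(1),np.round(r[1]),round(r[2],1))
for d in manip.place_of("top","divider_knob"): print(round(d["p"],2),(rot(-TP[2])@(at_z(g,d["at"],50)[:2]-TP[:2])).round(1))
cv2.imwrite("pics/top3c.png",cv2.resize(g["color"][150:310,170:430,::-1],None,fx=3,fy=3,interpolation=cv2.INTER_CUBIC))
```

```text
0.77 [19.7 65.6] [48. 75.] 85.6
0.67 [17.7 16.8] [51. 80.] 85.6
0.58 [ 19.1 115.5] [50. 76.] 86.9
0.35 [-106.1 -217.5] [ 21. 167.] 87.0
0.9 [-127.1   -9. ]
```

View pics/top3c.png

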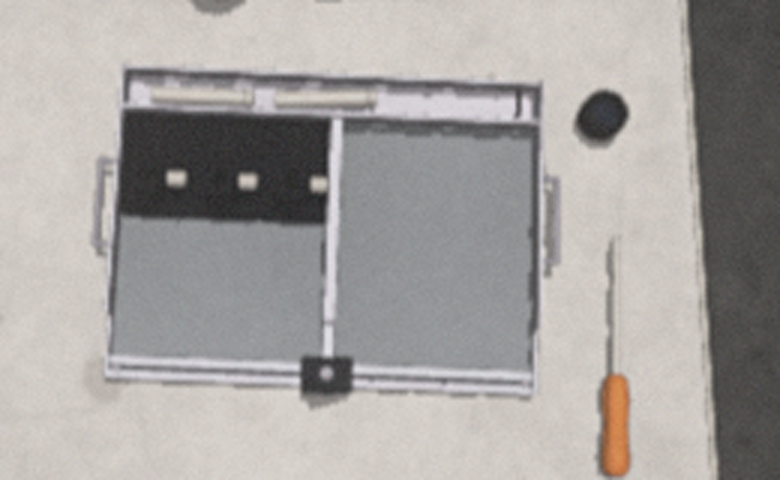

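```bash
python3 -c "
from bench import manip; print(manip.hand_in())"
```

```text
the job is handed in; nothing more can be done
None
```

The three bases are square and flush against the back wall. The divider is pushed up snug against the row, and the job was handed in at about 20 s; the hand-in gave no verdict, but the last top picture shows no gaps and the loupe and driver where they were.

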